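Clamp the square bottle on the shaker and take off its tight cap

TASK

Brace the amber square bottle standing on the shaker: slide the loose clamp bar up until it pins the bottle snugly against the fixed bar, and turn the bar's red wing knob clockwise until it is tight. Then unscrew the bottle's tight blue cap anticlockwise until its threads let go and lift it straight up, just clear of the mouth, without lifting, tipping or turning the bottle or disturbing the other things on the bench. Finish while still holding the cap level and steady right over the open mouth; do not let go of it.

Things in the scene. Friction and masses are not known exactly. Their poses are not given: they have to be found in the camera images.
- shaker: white orbital shaker, 230 x 262 mm, fixed. Origin: centre of its underside on the bench; z up. Deck 92 mm above the bench, rails along its x axis at y = -113 and +113 mm. Its fixed cross bar lies along y; that bar's rubber face is at x = +53 mm and looks to -x. Bars reach from 112 to 138 mm above the bench, their end blocks to 142 mm
- clamp_bar (a joint): position (m) of the sliding clamp bar, the cross bar on the shaker's -x side; grows as it slides along the shaker's +x, pushing the bottle over the deck to the fixed bar; 0.055 when the bottle is snug between both bars. Friction about 1.5 N with the knob loose, 2 to 4 N more once it pushes the bottle
- bar_face (a point): middle of the rubber face of the sliding clamp bar that will touch the bottle, 125 mm above the bench; axes parallel to the shaker's
- knob (a joint): angle (rad) of the red wing knob, grows clockwise seen from above; the screw starts to bite on the rail at about 1.35, is properly tight above 1.9, hard stop at 2.4; stays where it is left; takes about 0.1 N m when loose and 0.2 N m when tight; once tight it holds the bar against 50 N and more. The wing lies along the shaker's x axis at 0
- knob_grip (a point): centre of the red wing of the knob, about 168 mm above the bench, on the block at the -y end of the sliding bar, and moving with it; the wing is 46 mm long along its own x axis, 12 mm thick along its own y axis and 28 mm high, standing on the 142 mm high block with a gap of 10 mm below it
- bottle_mouth (a point): centre of the rim of the amber bottle's mouth, 104 mm above its foot; z up, x and y square to its sides. The loose bottle, about 0.3 kg, is 62 mm square, 66 mm high to the shoulder, with a round neck 41 mm across (47 mm over the threads). It starts 10 to 30 mm short of the fixed bar
- cap_center (a point): centre of the blue cap, half-way up; z up. Cap 54 mm across, 25 mm high, loose, 35 g. Screwed tight its lower edge is 22 mm below the mouth's rim, 16 mm above the shoulder. Unscrews anticlockwise seen from above, rising 1.9 mm per rad; needs 0.4 to 0.6 N m at first, little after 0.5 rad; the threads let go after about 2.1 rad, then it lifts off freely
- cap_rim (a point): centre of the cap's lower edge, 12.5 mm below cap_center
- tube_rack: bystander: magenta rack with blue-capped tubes, 105 x 205 mm, 117 mm high; origin under its centre
- tip_box: bystander: blue box of pipette tips, 120 x 85 mm, 61 mm high; origin under its centre
- reagent_bottle: bystander: round white bottle, 56 mm across, 125 mm high; origin under its centre
Mind the look-alikes: they are no part of the job. There is more than one size of the part that bears cap_center; the job needs the middle-sized.

How it is judged:
By the outcome, as a careful person would: the job done as asked, in the order asked, and still so for the second after the job is handed in, while the arm keeps its last pose, push and grip.
It also fails if it takes over 54 s, if anything falls off the work surface, if the arm or the gripper's body presses on something with over 40 N, if the wrist force passes 120 N, or if a joint passes its speed limit or range.

ROBOT

A 6-joint arm with a two-finger parallel gripper is mounted at the origin on the work surface. World frame = base frame: x ahead of the robot, y to its left, z up, the work surface at z = 0. Lengths are in m, angles in rad, forces in N, time in s.
With the tool pointing down it reaches from about 0.35 to 0.975 m from the base axis. Payload 4.9 kg.
Tool frame: the origin (TCP) lies at the very end of the fingers, on their centre line; the grasp point (between the pads) lies 19 mm behind it (ctrl.grip_point_offset is the distance from the TCP to the grasp point, in m); z points along the fingers, y is the line along which they close (so a half turn about z gives the same grasp; the last joint's range is limited). The gripper opens to 85 mm and grips with 20 to 120 N. Pads are 22 mm wide; open, the fingers measure 114 mm over their backs; the gripper's body (76 mm by 85 mm) begins 54 mm behind the grasp point. The pads swing forward as they close: fully open they stand 13 mm farther back than shut.
Start: joints at [1.097, 0.053, 1.613, -0, 1.476, -0.119], TCP at [0.217, 0.586, 0.202] pointing down, gripper open.
Joint ranges: [-3.01, 3.01], [-1.01, 2.22], [0.06, 2.58], [-1.02, 4.17], [0.09, 2.62], [-3.14, 3.14]. Speed limits (rad/s): [2.57, 2.57, 3.14, 3.14, 3.14, 3.14].

INTERFACE

Orientations are given as a rotation vector (axis times angle).
In Python, from station import ctrl gives the robot as it stands.
- The arm moves only by the tool send_rows, never from a script. Its argument "rows" is a list of rows, each a list of 3 entries, a list of its own where there are three numbers: the finger opening in cm, from 0 to 8.54, then the shift along the tool's x, y, z in cm, then the turn about the tool's z in degrees. A call has 1 to 10 rows; each row shifts and turns the commanded pose from where the row before left it, along the tool's axes as they then stand; what a row does not reach is not made up. A row lasts 1/8 s, in which the tool goes at most 62.5 mm and 10.7 degrees, less where a joint would pass 70% of its speed; a pose out of reach is approached as far as the arm can. A call with a gripper value outside its range is refused whole. The fingers move at their own pace and stop on an object; "newtons" is the grip in N (left out, the last holds). Time passes only in rows, so rows that do not move let the fingers close. It gives the time, the measured TCP pose, the force, the opening and the grip force at its end, in the units of the state.
- ctrl.get_obs(): the state, without advancing time (a new reading comes with each control period).
- ctrl.get_image(name): name is "scene" or "top"; returns a dict with "frame" (400x640x3 uint8, red, green, blue), "range_z" (400x640 float32, m along the optical axis (not along the pixel's ray), 0 where there is no reading), "fx", "fy", "cx", "cy" (pixels), "k1" (the pictures are not rectified: a ray, as slopes to the right and down, at radius r is drawn at 1 + k1 r^2 times it, then the intrinsics apply), "cam_to_world" (4x4, takes a point from camera to world coordinates). Camera axes: x right, y down, z forward; pixel columns grow to the right and rows downward; lengths in m; the calibration is good to about 2 mm. A picture is of the moment at which its call begins.
- ctrl.finish_job(): hands the job in; it is judged then, once.
The state is a dict: "t": time; "q": joint angles; "dq": joint speeds; "effort": joint torques, N m; "tool_pos": TCP position; "tool_rot": TCP orientation; "contact_force": force on the tool from outside, world axes, zero at the start; "wrist_torque": the same for the moment, N m; "opening": finger opening in m; "grip_force": force on a finger pad.
Only numpy, scipy, OpenCV 4.12 (cv2) and the standard library are available. Lean on these libraries where they do the work, as an engineer would, in place of code of your own. Each camera call takes 0.05 s, during which the arm holds its last target. There are 200 camera calls.

## Working session

There is one attempt and no reset: what is moved stays moved. The work goes in short steps, Python scripts to look and compute and a tool call to move; the robot and the scene stay as the last step left them, time stands still between calls to the robot, and variables do not carry over. Pictures are saved under pics/ and viewed, at most 10 in all, crops included, and the job is handed in when it is done.

Besides the shell and the picture viewer there is one more tool, called after "Call:" by a JSON object that holds its "method" and its "body", one argument or row to a line. send_rows: Moves the arm, as the interface text tells. Its arguments: {"type":"object","properties":{"rows":{"type":"array","items":{"type":"array"}},"newtons":{"type":"number"}},"required":["rows"]}

```bash
mkdir -p pics; cat > h.py <<'E'
import numpy as np, cv2
from station import ctrl
def grab(n):
    im=ctrl.get_image(n); np.savez('%s.npz'%n,**{k:np.asarray(v) for k,v in im.items()}); return im
def load(n): return dict(np.load('%s.npz'%n))
def px(im,u,v,w=1):
    "pixel -> world, using median range around"
    z=im['range_z'][v-w:v+w+1,u-w:u+w+1]; z=np.median(z[z>0])
    K=np.array([[im['fx'],0,im['cx']],[0,im['fy'],im['cy']],[0,0,1]],float)
    s=cv2.undistortPoints(np.array([[[u,v]]],float),K,np.array([float(im['k1']),0,0,0]))[0,0]
    return (im['cam_to_world']@np.r_[s*z,z,1])[:3]
def cloud(im):
    h,w=im['range_z'].shape; uu,vv=np.meshgrid(np.arange(w),np.arange(h))
    K=np.array([[im['fx'],0,im['cx']],[0,im['fy'],im['cy']],[0,0,1]],float)
    s=cv2.undistortPoints(np.stack([uu,vv],-1).reshape(-1,1,2).astype(float),K,np.array([float(im['k1']),0,0,0])).reshape(h,w,2)
    z=im['range_z']; p=np.dstack([s[...,0]*z,s[...,1]*z,z,np.ones_like(z)])@np.asarray(im['cam_to_world']).T
    p[z<=0]=np.nan
    return p[...,:3]
def save(n,img): cv2.imwrite('pics/%s.png'%n,img[...,::-1])
E
python3 - <<'E'
from h import *
for n in('scene','top'):
    im=grab(n); save(n,im['frame']); print(n,im['fx'],im['k1'],np.round(im['cam_to_world'],3).tolist())
print(ctrl.get_obs())
E
```

```text
scene 417.6617108049571 -0.06769157843580621 [[-0.252, 0.69, -0.679, 1.25], [0.968, 0.171, -0.185, 0.184], [-0.012, -0.704, -0.71, 0.909], [0.0, 0.0, 0.0, 1.0]]
top 411.5065878563095 0.028939365097056788 [[0.004, -0.997, 0.082, 0.412], [-1.0, -0.005, -0.015, 0.014], [0.015, -0.082, -0.997, 1.265], [0.0, 0.0, 0.0, 1.0]]
{'t': 0.1, 'q': array([ 1.09698969e+00,  5.33151636e-02,  1.61419826e+00,  1.62603113e-05,
        1.47597545e+00, -1.18978850e-01]), 'dq': array([ 0.00054333, -0.00277865, -0.00258015, -0.00030883, -0.00068489,
        0.00123981]), 'effort': array([ 1.73678054e-04, -3.94903564e+01, -3.71363425e+01, -9.77473360e-05,
        3.95783994e-03, -3.59635999e-05]), 'tool_pos': array([0.21683603, 0.58550835, 0.20044609]), 'tool_rot': array([-5.54344592e-01, -3.09171823e+00,  2.84076751e-03]), 'contact_force': array([-0.37131032, -0.36091516,  0.2132322 ]), 'wrist_torque': array([ 0.01449854, -0.03243701, -0.01904759]), 'grip_force': 0.0, 'opening': 0.08555590206756765}
```

View pics/scene.png

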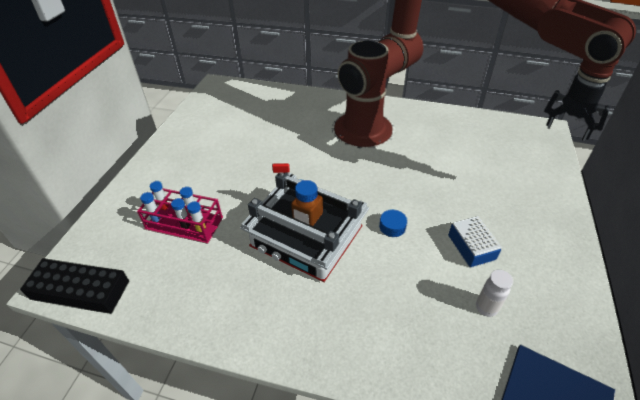

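View pics/top.png

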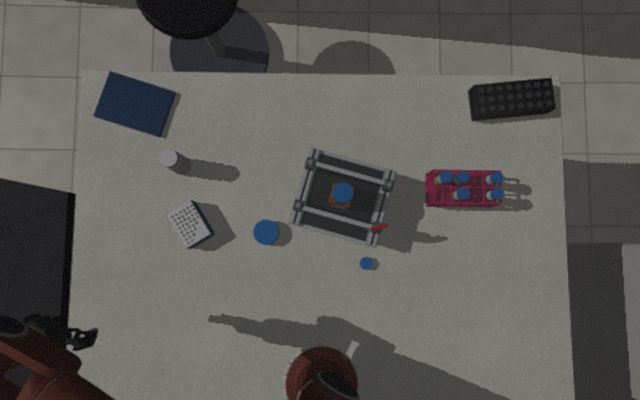

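The scene view shows the shaker at about (305,225), with the bottle and its cap at (306,188) and the red knob at (281,168). In the top view the cap is at (342,192), the knob at (377,227), the fixed bar at the upper side and the sliding bar at the lower. I'll enlarge and measure.

```bash
python3 - <<'E'
from h import *
im=load('top'); p=cloud(im); f=im['frame'].astype(int)
save('topcrop',cv2.resize(im['frame'][135:280,270:415],None,fx=4,fy=4,interpolation=cv2.INTER_CUBIC))
s=load('scene'); ps=cloud(s); fs=s['frame'].astype(int)
for nm,P,F in(('top',p,f),('scene',ps,fs)):
    R,G,B=F[...,0],F[...,1],F[...,2]
    inb=(abs(P[...,0]-0.52)<.25)&(abs(P[...,1]+.04)<.25)
    for lab,m in(('cap',(B>90)&(B>R*1.8)&(P[...,2]>.17)),('knob',(R>90)&(R>2.2*G)&(R>2.2*B)&(P[...,2]>.14)&(P[...,2]<.2))):
        m=m&inb; q=P[m]; 
        if len(q)==0: print(nm,lab,'none');continue
        zt=np.percentile(q[:,2],90); t=q[q[:,2]>zt-.006]
        print(nm,lab,len(q),'med',np.round(np.median(t,0),4),'min',np.round(t.min(0),4),'max',np.round(t.max(0),4))
        if lab=='knob':
            d=q[:,:2]-q[:,:2].mean(0); w,v=np.linalg.eigh(d.T@d); print(' axis deg',np.degrees(np.arctan2(v[1,1],v[0,1])))
    # structures at 0.125..0.15
    m=inb&(P[...,2]>.12)&(P[...,2]<.15); r=cv2.minAreaRect(P[m][:,:2].astype(np.float32)*1000); print(nm,'rect',r)
E
```

```text
top cap 293 med [ 0.5457 -0.049   0.1991] min [ 0.5219 -0.0751  0.1955] max [ 0.5699 -0.0253  0.2035]
top knob 53 med [ 0.4583 -0.1478  0.1792] min [ 0.4479 -0.1669  0.1757] max [ 0.4639 -0.1266  0.1826]
 axis deg 106.36503259980073
top rect ((546.3796997070312, -56.157012939453125), (254.3673095703125, 152.7949981689453), 74.53053283691406)
scene cap 343 med [ 0.5486 -0.0483  0.199 ] min [ 0.521  -0.0753  0.1947] max [ 0.5725 -0.0229  0.2038]
scene knob 131 med [ 0.4604 -0.1471  0.1793] min [ 0.4537 -0.1666  0.1747] max [ 0.4674 -0.1258  0.1825]
 axis deg 104.95895211105942
scene rect ((547.5330810546875, -55.729278564453125), (254.04176330566406, 153.9921417236328), 74.76676177978516)
```

View pics/topcrop.png

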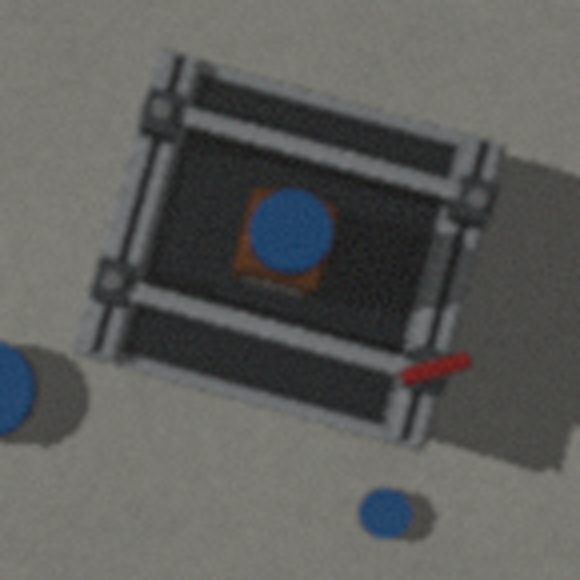

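The crop shows the bars along about 14.5° and the wing at about 60° clockwise from the shaker's x. The bottle is square to the bars. I'll measure the bar gap and start the approach.

```bash
python3 - <<'E'
from h import *
a=np.radians(-15.2); X=np.array([np.cos(a),np.sin(a)]); Y=np.array([-X[1],X[0]])
for n in('top','scene'):
    p=cloud(load(n)); q=p[(p[...,2]>.130)&(p[...,2]<.148)&(abs(p[...,0]-.54)<.15)&(abs(p[...,1]+.05)<.17)]
    u=q[:,:2]@X; v=q[:,:2]@Y
    yc=np.array([.547,-.0485])@Y
    for lo,hi in((-.09,-.05),(-.03,.03),(.05,.085)):
        s=(v-yc>lo)&(v-yc<hi); h,e=np.histogram(u[s],bins=np.arange(.4,.72,.004)); print(n,lo,[(round(e[i],3),int(h[i])) for i in np.nonzero(h>1)[0]])
    print('cap u',np.array([.547,-.0485])@X,yc,'knob',np.array([.4594,-.1475])@X,np.array([.4594,-.1475])@Y)
E
```

```text
top -0.09 [(np.float64(0.468), 4), (np.float64(0.472), 22), (np.float64(0.476), 21), (np.float64(0.48), 20), (np.float64(0.484), 22), (np.float64(0.488), 4), (np.float64(0.592), 15), (np.float64(0.596), 22), (np.float64(0.6), 21), (np.float64(0.604), 21), (np.float64(0.608), 16)]
top -0.03 [(np.float64(0.472), 37), (np.float64(0.476), 30), (np.float64(0.48), 32), (np.float64(0.484), 32), (np.float64(0.488), 9), (np.float64(0.508), 14), (np.float64(0.592), 22), (np.float64(0.596), 27), (np.float64(0.6), 33), (np.float64(0.604), 31), (np.float64(0.608), 26)]
top 0.05 [(np.float64(0.472), 20), (np.float64(0.476), 19), (np.float64(0.48), 17), (np.float64(0.484), 19), (np.float64(0.488), 6), (np.float64(0.592), 12), (np.float64(0.596), 16), (np.float64(0.6), 19), (np.float64(0.604), 17), (np.float64(0.608), 19)]
cap u 0.5405801976404363 0.09661418073464592 knob 0.4820014814101074 -0.021890224267052682
scene -0.09 [(np.float64(0.468), 2), (np.float64(0.472), 10), (np.float64(0.476), 9), (np.float64(0.48), 9), (np.float64(0.484), 14), (np.float64(0.488), 10), (np.float64(0.592), 10), (np.fl
[... 455 characters left out ...]
(0.54), 2), (np.float64(0.544), 4), (np.float64(0.548), 5), (np.float64(0.552), 2), (np.float64(0.56), 3), (np.float64(0.564), 20), (np.float64(0.568), 75), (np.float64(0.592), 12), (np.float64(0.596), 29), (np.float64(0.6), 33), (np.float64(0.604), 31), (np.float64(0.608), 54), (np.float64(0.612), 6)]
scene 0.05 [(np.float64(0.468), 5), (np.float64(0.472), 12), (np.float64(0.476), 14), (np.float64(0.48), 15), (np.float64(0.484), 29), (np.float64(0.488), 12), (np.float64(0.592), 5), (np.float64(0.596), 17), (np.float64(0.6), 19), (np.float64(0.604), 22), (np.float64(0.608), 37), (np.float64(0.612), 4)]
cap u 0.5405801976404363 0.09661418073464592 knob 0.4820014814101074 -0.021890224267052682
```

Call:
{"method": "send_rows", "body": {
  "rows": [
    [8.5,[0,0,-4],0],
    [8.5,[0,0,-4],0],
    [8.5,[-3.45,-4.3,0],0],
    [8.5,[-3.45,-4.3,0],0],
    [8.5,[-3.45,-4.3,0],0],
    [8.5,[-3.45,-4.3,0],0],
    [8.5,[-3.45,-4.3,0],0],
    [8.5,[-3.45,-4.3,0],0],
    [8.5,[-3.45,-4.3,0],0],
    [8.5,[-3.45,-4.3,0],0]
  ]
}}

```text
t: 1.35
tool_pos: [0.3564, 0.1659, 0.2812]
tool_rot: [0.554, 3.092, -0.0]
contact_force: [0.6, -0.4, 0.8]
opening: 0.0851
grip_force: 0.0
```

Call:
{"method": "send_rows", "body": {
  "rows": [
    [8.5,[-3.45,-4.3,0],0],
    [8.5,[-3.45,-4.3,0],0],
    [8.5,[-3.45,-4.3,0],0],
    [8.5,[-3.45,-4.3,0],0],
    [8.5,[-3.45,-4.3,0],0],
    [8.5,[-3.45,-4.3,0],0],
    [8.5,[0,0,0],10.6],
    [8.5,[0,0,0],10.6],
    [8.5,[0,0,0],10.6],
    [8.5,[0,0,0],10.6]
  ]
}}

```text
t: 2.6
tool_pos: [0.4606, -0.1462, 0.281]
tool_rot: [-1.643, -2.676, 0.0]
contact_force: [0.3, 0.3, 0.2]
opening: 0.0851
grip_force: 0.0
```

Call:
{"method": "send_rows", "body": {
  "rows": [
    [6,[0,0,0],10.6],
    [6,[0,0,0],0],
    [6,[0,0,0],0]
  ]
}}

```text
t: 2.98
tool_pos: [0.4608, -0.1462, 0.2813]
tool_rot: [-1.872, -2.522, 0.0]
contact_force: [0.8, 1.2, 0.5]
opening: 0.0602
grip_force: 0.0
```

Call:
{"method": "send_rows", "body": {
  "rows": [
    [6,[-0.1,-0.2,4],0],
    [6,[0,0,4],0],
    [6,[0,0,3],0],
    [6,[0,0,1.9],0],
    [6,[0,0,0],0],
    [0,[0,0,0],0],
    [0,[0,0,0],0],
    [0,[0,0,0],0],
    [0,[0,0,0],0],
    [0,[0,0,0],0]
  ],
  "newtons": 40
}}

```text
t: 4.22
tool_pos: [0.4593, -0.1478, 0.1527]
tool_rot: [1.876, 2.52, 0.0]
contact_force: [-0.5, -0.0, 0.1]
opening: 0.0003
grip_force: 0.0
```

```bash
python3 - <<'E'
from h import *
im=grab('scene'); a=cv2.resize(im['frame'][60:260,200:400],None,fx=3,fy=3,interpolation=cv2.INTER_CUBIC)
save('g1',a)
E
```

```text
(no output)
```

View pics/g1.png

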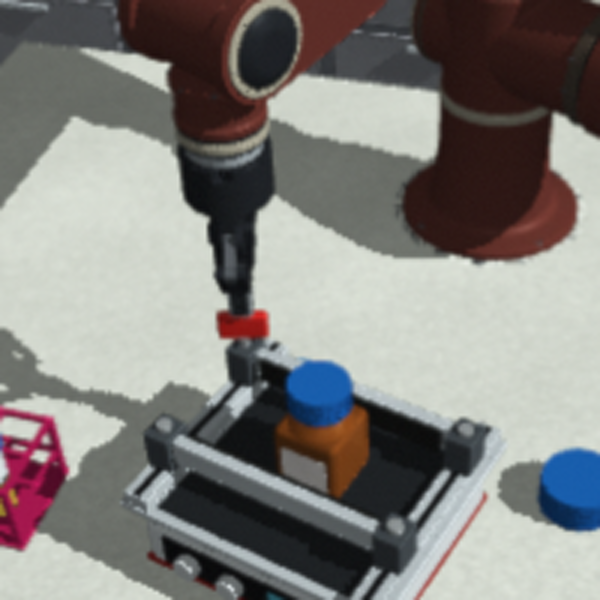

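```bash
python3 - <<'E'
from h import *
a=np.radians(-15.2); X=np.array([np.cos(a),np.sin(a)]); Y=np.array([-X[1],X[0]])
s=load('scene'); t=grab('top'); save('g2',cv2.resize(t['frame'][135:280,270:415],None,fx=4,fy=4,interpolation=cv2.INTER_CUBIC))
P=cloud(s);F=s['frame'].astype(int);R,G,B=F[...,0],F[...,1],F[...,2]
m=(R>90)&(R>2.2*G)&(R>2.2*B)&(P[...,2]>.14)&(P[...,2]<.2)&(abs(P[...,0]-.5)<.1)
q=P[m]; print(len(q),np.round([q.min(0),np.median(q,0),q.max(0)],4)); v,u=np.nonzero(m); print(u.min(),u.max(),v.min(),v.max())
for vv in range(150,176,2): print(vv,[tuple(np.round(P[vv,uu],3)) for uu in (278,281,284)])
q=P[(P[...,2]>.13)&(P[...,2]<.148)&(abs(P[...,0]-.47)<.06)&(abs(P[...,1]+.05)<.09)]; print(np.percentile(q[:,:2]@X,[2,50,98]))
E
```

```text
113 [[ 0.4517 -0.1661  0.1509]
 [ 0.4612 -0.1444  0.1693]
 [ 0.4687 -0.1265  0.1812]]
273 288 164 172
150 [(np.float64(0.514), np.float64(-0.125), np.float64(0.277)), (np.float64(0.513), np.float64(-0.118), np.float64(0.277)), (np.float64(0.188), np.float64(-0.24), np.float64(0.001))]
152 [(np.float64(0.517), np.float64(-0.125), np.float64(0.272)), (np.float64(0.514), np.float64(-0.119), np.float64(0.271)), (np.float64(0.463), np.float64(-0.131), np.float64(0.229))]
154 [(np.float64(0.509), np.float64(-0.129), np.float64(0.259)), (np.float64(0.506), np.float64(-0.122), np.float64(0.258)), (np.float64(0.21), np.float64(-0.233), np.float64(0.001))]
156 [(np.float64(0.487), np.float64(-0.139), np.float64(0.233)), (np.float64(0.495), np.float64(-0.127), np.float64(0.242)), (np.float64(0.22), np.float64(-0.23), np.float64(0.001))]
158 [(np.float64(0.471), np.float64(-0.146), np.float64(0.212)), (np.float64(0.469), np.float64(-0.138), np.float64(0.212)), (np.float64(0.453), np.float64(-0.137), np.float64(0.199))]
160 [(np.float64(0.472), np.float64(-0.146), np.float64(0.206)), (np.float64(
[... 724 characters left out ...]
np.float64(0.464), np.float64(-0.144), np.float64(0.173)), (np.float64(0.46), np.float64(-0.137), np.float64(0.171))]
170 [(np.float64(0.465), np.float64(-0.153), np.float64(0.164)), (np.float64(0.461), np.float64(-0.146), np.float64(0.162)), (np.float64(0.458), np.float64(-0.138), np.float64(0.161))]
172 [(np.float64(0.459), np.float64(-0.156), np.float64(0.151)), (np.float64(0.461), np.float64(-0.146), np.float64(0.155)), (np.float64(nan), np.float64(nan), np.float64(nan))]
174 [(np.float64(0.458), np.float64(-0.157), np.float64(0.142)), (np.float64(0.459), np.float64(-0.148), np.float64(0.145)), (np.float64(0.454), np.float64(-0.141), np.float64(0.142))]
[0.47025273 0.4824712  0.4903945 ]
```

View pics/g2.png

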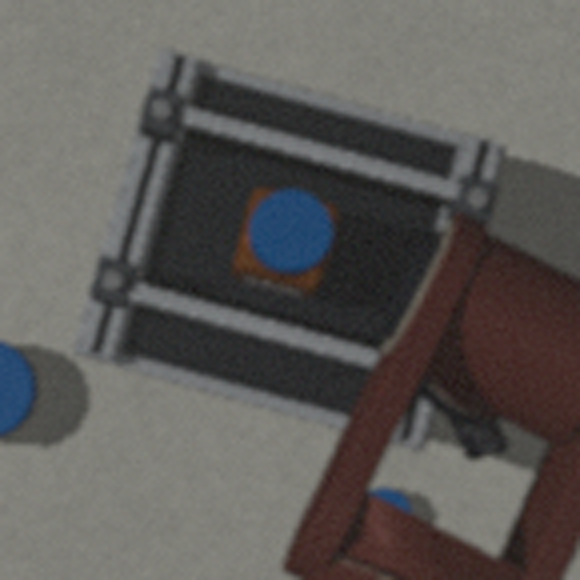

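```bash
python3 - <<'E'
from h import *
s=load('scene'); M=np.linalg.inv(s['cam_to_world'])
def proj(p):
    c=(M@np.r_[p,1])[:3]; x,y=c[:2]/c[2]; k=1+float(s['k1'])*(x*x+y*y); return np.round([s['fx']*x*k+s['cx'],s['fy']*y*k+s['cy']],1)
for z in(.2,.213,.235,.25): print('start',z,proj([.217,.586,z]))
for z in(.1527,.165,.19,.2,.226): print('now',z,proj([.4593,-.1478,z]))
a=cv2.imread('pics/scene.png')[60:160,520:640]; cv2.imwrite('pics/s0.png',cv2.resize(a,None,fx=5,fy=5,interpolation=cv2.INTER_CUBIC))
b=s['frame'][130:190,250:310]; save('s1',cv2.resize(b,None,fx=8,fy=8,interpolation=cv2.INTER_CUBIC))
p=cv2.imread('pics/s0.png'); q=cv2.imread('pics/s1.png'); h=max(p.shape[0],q.shape[0])
f=lambda i: cv2.copyMakeBorder(i,0,h-i.shape[0],0,0,cv2.BORDER_CONSTANT)
o=np.hstack([f(p),f(q)]); cv2.imwrite('pics/s2.png',cv2.resize(o,(800,int(h*800/o.shape[1])))); print(o.shape)
print(ctrl.grip_point_offset, ctrl.get_obs())
E
```

```text
start 0.2 [559.5 145.5]
start 0.213 [561.2 141.8]
start 0.235 [564.3 135.3]
start 0.25 [566.4 130.8]
now 0.1527 [280.7 172.1]
now 0.165 [280.3 168.7]
now 0.19 [279.6 161.6]
now 0.2 [279.2 158.7]
now 0.226 [278.4 151. ]
(500, 1080, 3)
0.0187 {'t': 4.325, 'q': array([-4.65742146e-01, -2.64329628e-01,  1.98853856e+00, -6.48445027e-06,
        1.41738761e+00, -7.56685076e-01]), 'dq': array([-5.03681666e-05,  1.74165343e-03,  2.94178854e-04,  2.04759477e-04,
        1.51723558e-03, -7.74469715e-04]), 'effort': array([ 1.60508251e-03, -2.49777514e+01, -3.64700282e+01, -1.12540692e-04,
       -1.40238653e-04, -1.45856820e-04]), 'tool_pos': array([ 0.45925572, -0.14778847,  0.15261442]), 'tool_rot': array([-1.87595722e+00, -2.51999440e+00,  1.09736988e-05]), 'contact_force': array([ 0.02835905, -0.38771367, -1.05352257]), 'wrist_torque': array([ 0.01233931, -0.00582819, -0.02091634]), 'grip_force': 0.0, 'opening': -9.55861258059981e-05}
```

View pics/s2.png

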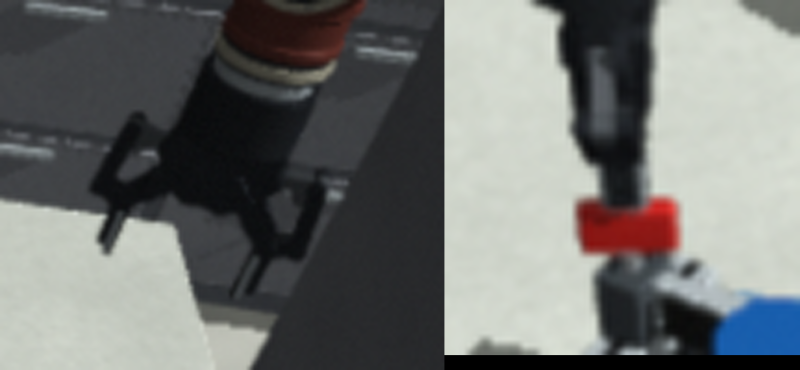

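The enlarged pictures show the real fingertips about 3 cm higher than the reported TCP. At the start they lie around (566,133), against a predicted (561,142), and now they rest just above the wing's top edge at about (280,165). I'll take that offset (about 31 mm) into account: reopen and go lower.

Call:
{"method": "send_rows", "body": {
  "rows": [
    [6,[0,0,-0.5],0],
    [6,[0,0,0],0],
    [6,[0,0,0],0],
    [6,[0,0,1.5],0],
    [6,[0,0,1.5],0],
    [6,[0,0,0.5],0],
    [0,[0,0,0],0],
    [0,[0,0,0],0],
    [0,[0,0,0],0],
    [0,[0,0,0],0]
  ],
  "newtons": 40
}}

```text
t: 5.58
tool_pos: [0.4595, -0.1485, 0.1233]
tool_rot: [1.875, 2.519, -0.001]
contact_force: [-1.2, -3.1, 1.6]
opening: 0.0111
grip_force: 42.8
```

Call:
{"method": "send_rows", "body": {
  "rows": [
    [0,[-0.21,0.34,0],0],
    [0,[-0.21,0.34,0],0],
    [0,[-0.21,0.34,0],0],
    [0,[-0.21,0.34,0],0],
    [0,[-0.21,0.34,0],0],
    [0,[-0.21,0.34,0],0],
    [0,[-0.21,0.34,0],0],
    [0,[-0.21,0.34,0],0],
    [0,[-0.1,0.17,0],0],
    [0,[0,0,0],0]
  ]
}}

```text
t: 6.82
tool_pos: [0.4922, -0.1575, 0.1233]
tool_rot: [1.876, 2.519, -0.003]
contact_force: [-4.2, -5.1, 5.3]
opening: 0.0112
grip_force: 43.4
```

Call:
{"method": "send_rows", "body": {
  "rows": [
    [0,[-0.09,0.05,0],0],
    [0,[-0.05,0.08,0],0],
    [0,[-0.05,0.08,0],0],
    [0,[-0.05,0.08,0],0],
    [0,[0,0,0],0]
  ]
}}

```text
t: 7.45
tool_pos: [0.4956, -0.1584, 0.1233]
tool_rot: [-1.876, -2.52, 0.001]
contact_force: [-4.7, -2.9, 5.8]
opening: 0.0112
grip_force: 43.5
```

Call:
{"method": "send_rows", "body": {
  "rows": [
    [0,[-0.05,0.08,0],0],
    [0,[-0.05,0.08,0],0],
    [0,[0,0,0],0]
  ]
}}

```text
t: 7.82
tool_pos: [0.4974, -0.1589, 0.1233]
tool_rot: [-1.876, -2.52, 0.001]
contact_force: [-4.5, -2.2, 5.6]
opening: 0.0113
grip_force: 43.5
```

Call:
{"method": "send_rows", "body": {
  "rows": [
    [0,[-0.05,0.08,0],0],
    [0,[-0.05,0.08,0],0],
    [0,[0,0,0],0]
  ]
}}

```text
t: 8.2
tool_pos: [0.4989, -0.1593, 0.1233]
tool_rot: [-1.875, -2.519, 0.002]
contact_force: [-5.8, -3.3, 5.7]
opening: 0.0109
grip_force: 43.5
```

Call:
{"method": "send_rows", "body": {
  "rows": [
    [0,[-0.05,0.08,0],0],
    [0,[-0.05,0.08,0],0],
    [0,[0,0,0],0]
  ]
}}

```text
t: 8.57
tool_pos: [0.4988, -0.1593, 0.1232]
tool_rot: [-1.872, -2.515, 0.005]
contact_force: [-12.9, -0.6, 12.2]
opening: 0.0113
grip_force: 44.3
```

The bar stopped moving and the force rose to about 12 N, so the bottle is snug. Next I tighten the knob, keeping the push on.

Call:
{"method": "send_rows", "body": {
  "rows": [
    [0,[0,0,0],8],
    [0,[0,0,0],8],
    [0,[0,0,0],8],
    [0,[0,0,0],8],
    [0,[0,0,0],8],
    [0,[0,0,0],8],
    [0,[0,0,0],8],
    [0,[0,0,0],8],
    [0,[0,0,0],0]
  ],
  "newtons": 50
}}

```text
t: 9.7
tool_pos: [0.5006, -0.1597, 0.1233]
tool_rot: [-2.926, -1.142, 0.003]
contact_force: [-5.8, -1.6, 7.1]
opening: 0.0107
grip_force: 49.2
```

```bash
python3 - <<'E'
from h import *
o=ctrl.get_obs(); print(o['wrist_torque'],o['q'],o['tool_pos'],o['tool_rot'],o['contact_force'],o['opening'])
r=o['tool_rot']; a=2*np.degrees(np.arctan2(r[1],r[0])); print('wing(toolx) deg',a, 'knob rad',np.radians((-15.2-a)%180))
im=grab('scene')
P=cloud(im);F=im['frame'].astype(int);R,G,B=F[...,0],F[...,1],F[...,2]
q=P[(B>90)&(B>R*1.8)&(P[...,2]>.15)&(abs(P[...,0]-.56)<.1)&(abs(P[...,1]+.05)<.1)]; zt=np.percentile(q[:,2],90); t=q[q[:,2]>zt-.006]
print('cap',np.median(t,0),t.min(0),t.max(0))
E
```

```text
[-0.43347948  0.9974786  -0.07635363] [-4.49956254e-01 -1.24106027e-01  1.91859169e+00 -1.08035536e-03
  1.34861803e+00  3.77139088e-01] [ 0.50057527 -0.1597385   0.12331204] [-2.92638532e+00 -1.14167413e+00  2.82788804e-03] [-5.7701164  -1.59352448  7.12606312] 0.010664200822874271
wing(toolx) deg -317.37538682090997 knob rad 2.1323627649225667
cap [ 0.57021318 -0.05514974  0.19907034] [ 0.54070814 -0.08259487  0.19483751] [ 0.59693249 -0.02956721  0.20286043]
```

Call:
{"method": "send_rows", "body": {
  "rows": [
    [0,[0,0,0],3],
    [0,[0,0,0],3],
    [0,[0,0,0],0]
  ]
}}

```text
t: 10.12
tool_pos: [0.5007, -0.1599, 0.1233]
tool_rot: [2.982, 0.988, -0.003]
contact_force: [-6.6, -2.8, 7.3]
opening: 0.0114
grip_force: 49.2
```

```bash
python3 - <<'E'
from h import *
o=ctrl.get_obs(); print(o['wrist_torque'],o['contact_force'],o['tool_pos'],o['effort'])
r=o['tool_rot']; a=2*np.degrees(np.arctan2(r[1],r[0])); print(np.radians((-15.2-a)%180),a+360)
E
```

```text
[-0.49573862  0.9642719  -0.13859168] [-6.58718666 -2.77264666  7.3249803 ] [ 0.50070002 -0.15988454  0.12332821] [ 2.58043863e+00 -2.68342853e+01 -3.36029434e+01  1.38369676e+00
 -1.05782881e+00 -2.23340420e-02]
2.2365974453582504 396.6524059112305
```

Call:
{"method": "send_rows", "body": {
  "rows": [
    [4,[0,0,0],0],
    [4,[0,0,0],0],
    [4,[0,0,0],0],
    [5,[0,0,-3],0],
    [8,[0,0,-4],0],
    [8,[0,0,-3],0],
    [8,[3.9,-1.45,0],0],
    [8,[3.9,-1.45,0],0],
    [8,[3.9,-1.45,0],0],
    [8,[0,0,0],0]
  ]
}}

```text
t: 11.38
tool_pos: [0.5696, -0.0525, 0.2222]
tool_rot: [-2.979, -0.994, 0.0]
contact_force: [0.2, -0.0, 0.5]
opening: 0.0801
grip_force: 0.0
```

```bash
python3 - <<'E'
from h import *
o=ctrl.get_obs(); print(o['tool_pos'],o['tool_rot'],o['q'])
r=o['tool_rot']; a=2*np.arctan2(r[1],r[0]); d=np.array([.5685,-.055])-o['tool_pos'][:2]
print('dx',d@[np.cos(a),np.sin(a)],'dy',d@[np.sin(a),-np.cos(a)])
im=grab('scene'); save('g3',cv2.resize(im['frame'][90:270,210:400],None,fx=3,fy=3,interpolation=cv2.INTER_CUBIC))
P=cloud(im);F=im['frame'].astype(int);R,G,B=F[...,0],F[...,1],F[...,2]
q=P[(R>90)&(R>2.2*G)&(R>2.2*B)&(P[...,2]>.15)&(P[...,2]<.19)&(abs(P[...,0]-.5)<.06)&(P[...,1]<-.1)&(P[...,1]>-.2)][:,:2]
dd=q-q.mean(0); w,v=np.linalg.eigh(dd.T@dd); print('wing',q.mean(0),np.degrees(np.arctan2(v[1,1],v[0,1])))
E
```

```text
[ 0.56957757 -0.05254987  0.22215004] [-2.9793606e+00 -9.9350536e-01  2.8044168e-04] [-2.22480509e-01 -8.41817333e-02  1.71405006e+00  7.20583061e-04
  1.51236857e+00  7.04539711e-01]
dx -0.0023324414698379673 dy 0.0013130177011431712
wing [ 0.50667326 -0.15557671] -143.516152887094
```

View pics/g3.png

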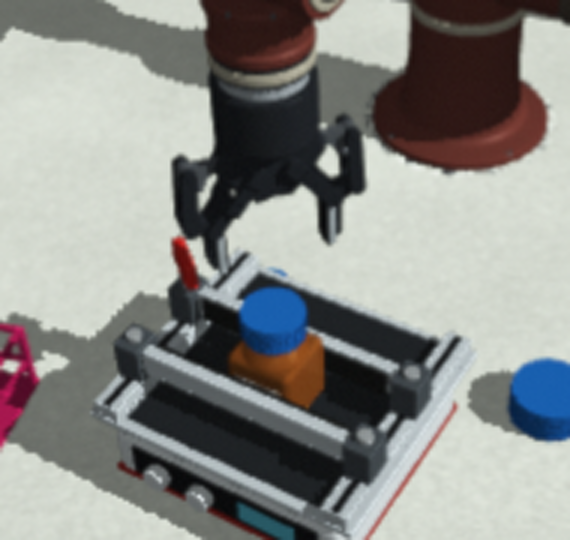

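Call:
{"method": "send_rows", "body": {
  "rows": [
    [8,[-0.23,0.13,3],0],
    [8,[0,0,3],0],
    [8,[0,0,1.5],0],
    [8,[0,0,0.9],0],
    [8,[0,0,0],0],
    [5,[0,0,0],0],
    [5,[0,0,0],0],
    [5,[0,0,0],0],
    [5,[0,0,0],0],
    [5,[0,0,0],0]
  ],
  "newtons": 20
}}

```text
t: 12.68
tool_pos: [0.5688, -0.0576, 0.1401]
tool_rot: [2.98, 0.988, 0.004]
contact_force: [1.4, -2.4, 6.3]
opening: 0.0536
grip_force: 22.2
```

Call:
{"method": "send_rows", "body": {
  "rows": [
    [5,[0,0.2,-0.2],0],
    [5,[0,0,0],0],
    [5,[0,0,0],0],
    [5,[0,0,0],-6],
    [5,[0,0,0],-6],
    [5,[0,0,-0.02],-6],
    [5,[0,0,-0.02],-6],
    [5,[0,0,-0.02],-6],
    [5,[0,0,-0.02],-6],
    [5,[0,0,0],0]
  ],
  "newtons": 90
}}

```text
t: 13.92
tool_pos: [0.5687, -0.0587, 0.1407]
tool_rot: [-2.531, -1.86, 0.001]
contact_force: [0.8, 0.5, 0.7]
opening: 0.052
grip_force: 93.7
```

```bash
python3 - <<'E'
from h import *
o=ctrl.get_obs(); print(o['wrist_torque'],o['q'])
r=o['tool_rot'];print(np.degrees(2*np.arctan2(r[1],r[0])))
im=grab('scene'); save('g4',cv2.resize(im['frame'][130:250,240:380],None,fx=4,fy=4,interpolation=cv2.INTER_CUBIC))
E
```

```text
[ 0.10995943 -0.08457562 -0.03712116] [-2.32970991e-01 -2.77721313e-02  1.79748945e+00 -1.64691825e-04
  1.37262804e+00  7.06414903e-02]
-287.3938525752058
```

View pics/g4.png

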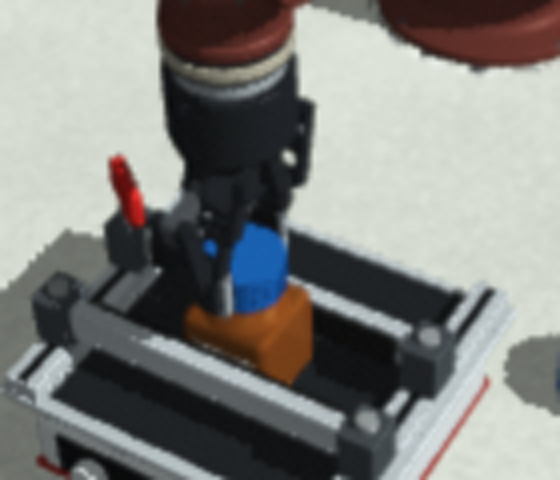

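Call:
{"method": "send_rows", "body": {
  "rows": [
    [5,[0,0,-0.03],-9],
    [5,[0,0,-0.03],-9],
    [5,[0,0,-0.03],-9],
    [5,[0,0,-0.03],-9],
    [5,[0,0,-0.03],-9],
    [5,[0,0,-0.03],-9],
    [5,[0,0,-0.03],-9],
    [5,[0,0,-0.03],-9],
    [5,[0,0,-0.03],-9],
    [5,[0,0,0],0]
  ]
}}

```text
t: 15.22
tool_pos: [0.5684, -0.0586, 0.1433]
tool_rot: [-0.72, -3.057, 0.0]
contact_force: [0.1, 0.9, -0.2]
opening: 0.0522
grip_force: 93.6
```

```bash
python3 - <<'E'
from h import *
o=ctrl.get_obs(); print(o['wrist_torque'],o['q'])
E
```

```text
[0.11527542 0.02642908 0.00120552] [-2.32904810e-01 -3.01948122e-02  1.79528752e+00 -8.26482320e-06
  1.37797213e+00 -1.34131052e+00]
```

Call:
{"method": "send_rows", "body": {
  "rows": [
    [5,[0,0,-0.03],-9],
    [5,[0,0,-0.03],-9],
    [5,[0,0,-0.02],-7],
    [5,[0,0,0],0],
    [5,[0,0,-0.1],0],
    [5,[0,0,-0.1],0],
    [5,[0,0,0],0]
  ]
}}

```text
t: 16.1
tool_pos: [0.5689, -0.0588, 0.1469]
tool_rot: [-0.038, -3.141, 0.0]
contact_force: [-0.7, 1.5, -0.3]
opening: 0.0522
grip_force: 93.7
```

Call:
{"method": "send_rows", "body": {
  "rows": [
    [5,[0,0,-0.3],0],
    [5,[0,0,-0.3],0],
    [5,[0,0,-0.3],0],
    [5,[0,0,-0.3],0],
    [5,[0,0,-0.3],0],
    [5,[0,0,-0.3],0],
    [5,[0,0,-0.3],0],
    [5,[0,0,0],0],
    [5,[0,0,0],0]
  ]
}}

```text
t: 17.23
tool_pos: [0.5689, -0.0587, 0.1678]
tool_rot: [-0.036, -3.141, -0.0]
contact_force: [-0.3, 0.4, -0.4]
opening: 0.0521
grip_force: 93.7
```

```bash
python3 - <<'E'
from h import *
o=ctrl.get_obs(); print(o['tool_pos'],o['contact_force'])
im=grab('scene'); save('g5',cv2.resize(im['frame'][130:250,240:380],None,fx=5,fy=5,interpolation=cv2.INTER_CUBIC))
P=cloud(im);F=im['frame'].astype(int);R,G,B=F[...,0],F[...,1],F[...,2]
q=P[(B>90)&(B>R*1.8)&(P[...,2]>.15)&(abs(P[...,0]-.56)<.1)&(abs(P[...,1]+.05)<.1)]; print('cap z',np.percentile(q[:,2],[1,10,50,90,99]),'ylim',q[:,1].min(),q[:,1].max(),'xmax',q[:,0].max())
E
```

```text
[ 0.56892778 -0.058745    0.16783054] [-0.25667729  0.41637408 -0.42978049]
cap z [0.20264771 0.20766424 0.22518888 0.22741916 0.22894121] ylim -0.08110264574848802 -0.03271930697522887 xmax 0.5963752638758597
```

View pics/g5.png

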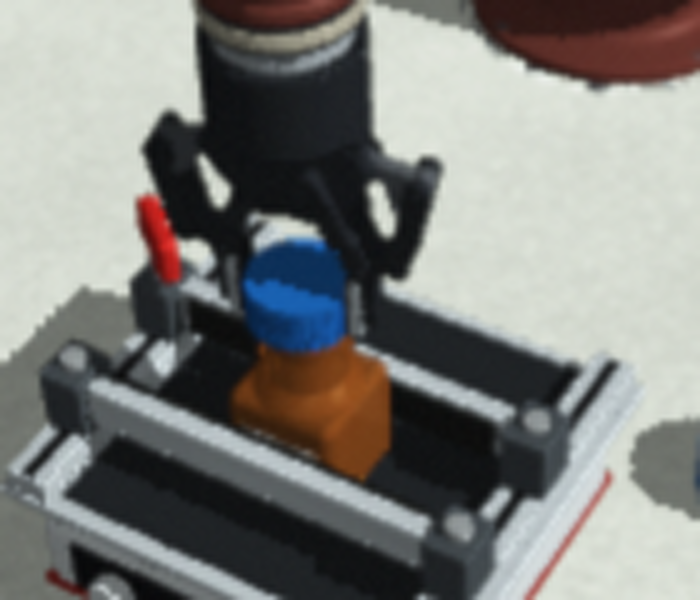

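The picture shows the blue cap held level above the bottle's amber neck (around (295,290)), with the bottle still seated between the bars. The cap's top is at about 0.2265 m, which puts its lower edge about 5 mm clear of the rim. I'm handing it in.

```bash
python3 -c "
from station import ctrl
print(ctrl.finish_job())"
```

```text
the job is handed in; nothing more can be done
None
```

I handed in the job at about 17 s: the bottle is clamped snug against the fixed bar, the knob is tight at about 2.24 rad, and the unscrewed cap is held level about 5 mm above the open mouth.

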